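Swing the front bar of a low tray round its post into the catch

TASK

Put the wooden front bar back on the low tray: pick it up flat, and while it is still well askew to the tray (30 degrees or more) push its V-shaped fork onto the steel post from the front until it is fully seated; how far along the tray the post is set is not known exactly, so feel for it. Keep the fork pressed on the post with about 5 to 10 N all the way while you swing the bar round the post, past the spring catch, until it lies flat along the front of the tray against the end stop with the catch sprung back in front of its tail; then let go. Never ram or force anything (20 N in all is too much; the push may ease once the tail is at the catch), and leave the things on the tray as they stand.

Things in the scene. Friction and masses are not known exactly. Their poses are not given: they have to be found in the camera images.
- bar: Loose bar of light wood, 230 mm long, 34 wide, 36 high, about 0.2 kg, flat on the worktop. Origin: underside, mid length and width; x axis along the bar to its aluminium V fork, z up. Grip it from above across its width within 20 mm of the origin, fingertips 12 to 16 mm above its underside (the steel strip behind it is 8 mm high). It may be held 1 to 3 mm off the worktop for the whole job.
- bar_fork (a point): Where the post's axis lies when the fork is fully seated: 109.9 mm along the bar's x axis from its origin, 18 mm up. The fork is an upright 90 degree V as high as the bar, open to +x: bottom of the V at x = 100 mm, prong tips at 115, mouth 30 mm wide. An axial push centres it on the post; it slides off if not pressed on.
- bar_tail (a point): Centre of the bar's other end, a half round of radius 17 mm: 98 mm from the bar's origin towards -x of the bar, 18 mm up.
- tray: Low wooden tray, fixed; origin on the worktop, x to its back, y along its front towards the post. Floor 5 mm high from x = 26 mm, back rail 34 mm high from x = 99, 26 mm high cheeks at y = 150 and -170. Clamped along its front is a rigid 8 mm high steel strip (x = 26 to 40) with post, end stop and catch, set s = -16 to +16 mm along y, different each time and not measured. The tail swings in from tray -x.
- post_nominal (a point): Where the post's axis would be for s = 0, 18 mm up: tray x = 0, y = 110 mm. The true steel post (14 mm in diameter, 58 mm high with a 17 mm head in the top 3 mm, x = 0) is s further along tray y: find it and follow it by force. A few mm of overtravel is already too much; 5 to 10 N of push is right. Foot behind and beside it, 8 mm high.
- stop_nominal (a point): Middle of the front face of the rigid steel end stop (22 mm wide, 36 mm high) for s = 0: tray x = 17 mm, y = -85 mm, 18 mm up. It touches the bar's back when the bar is home: bar x along tray y, bar origin at tray x = 0, y = s. The bar is felt to turn no further there.
- catch (a joint): Travel of the spring catch in m: 0 at rest, at most 0.010. It gives way along tray -y with 1.2 N at rest and 0.4 N more per mm. The tail meets it 8 to 9 degrees short of home and pushes it back about 8 mm (4 to 5 N, which also presses the fork on the post) at 4 to 5 degrees; then it springs out in front of the tail. About 0.0015 with the bar home.
- catch_nominal (a point): Axis of the catch's upright steel nose (radius 6 mm, 34 mm high) at rest for s = 0, 19 mm up: tray x = -16.3, y = -112.8 mm. It slides out of a fixed grey housing, 36 mm high, at tray x = -33 to +1, y = s - 127 to s - 157 mm.
- egg_cup: Blue egg cup, 49 mm wide, 53 mm high, standing on the tray near the post end; to be left alone. Origin under its centre.
- garlic: Garlic bulb, 53 mm, standing on the tray near the catch end; to be left alone. Origin under its centre.
- tealight: Tealight in a metal cup, 38 mm wide, 15 mm high, on the tray near the end stop; to be left alone. Origin under its centre.

How it is judged:
By the outcome, as a careful person would: the job done as asked, in the order asked, and still so for the second after the job is handed in, with the robot touching nothing.
It also fails if it takes over 72 s, if anything falls off the work surface, if the arm or the gripper's body presses on something with over 40 N, if the wrist force passes 120 N, or if a joint passes its speed limit or range.

ROBOT

A 7-joint arm with a two-finger parallel gripper is mounted at the origin on a cart in front of the work surface, level with it; the furniture and walls round the work are solid. World frame = base frame: x ahead of the robot, y to its left, z up, the work surface at z = 0. Lengths are in mm, angles in rad, forces in N, time in s.
With the tool pointing down it reaches from about 400 to 850 mm from the base axis. Payload 6.9 kg.
Tool frame: the origin (TCP) lies midway between the tips of the shut fingers; the grasp point (between the pads) lies ctrl.grip_depth behind it (ctrl.grip_depth is the distance from the TCP to the grasp point, in mm); z points along the fingers, y is the line along which they close (so a half turn about z gives the same grasp; the last joint's range is limited). The gripper opens to 85 mm and grips with 20 to 120 N. Pads are 22 mm wide; open, the fingers measure 114 mm over their backs; the gripper's body (76 mm by 85 mm) begins 54 mm behind the grasp point. The pads swing forward as they close: fully open they stand 13 mm farther back than shut.
Start: joints at [-1.079, 0.507, -0.238, 1.5, 0.126, 1.149, -0.155], TCP at [235.783, 578.806, 205.975] pointing down, gripper open.
Joint ranges: [-3.08, 3.08], [-0.24, 2.05], [-1.43, 1.35], [0, 2.5], [-1.52, 4.66], [0.17, 1.96], [-2.89, 2.89]. Speed limits (rad/s): [2.39, 2.39, 3.14, 3.14, 3.14, 3.14, 3.14].

INTERFACE

Orientations are given as a 3x3 rotation matrix whose columns are the frame's x, y, z axes.
In Python, from cell import ctrl gives the robot as it stands. The module is installed in compiled form; this text tells all that it offers. Calls block until the motion is done:
- ctrl.movep(position, orientation): joint-space move of the TCP to a pose.
- ctrl.movel(position, rot=None, v=150): straight line of the TCP; rot=None keeps the orientation; v is the mean speed in mm/s.
- ctrl.move_j(angles): joint-space move.
- ctrl.set_gripper(opening): finger opening in mm; the grip force is fixed at half the most; returns when the fingers have stopped.
- ctrl.wait(seconds).
- ctrl.solve_ik(position, orientation): joint angles nearest the present ones, or None.
- ctrl.get_state(): the state.
- ctrl.capture(name): name is "side" or "top" or "wrist"; returns the picture (420x560x3 uint8, blue, green, red); there is no depth.
- ctrl.camera_params(name): a dict with "fx", "fy", "cx", "cy" (pixels), "extrinsics" (4x4, takes a point from world to camera coordinates); the wrist camera has in their place "hand_eye" (4x4, takes a point from camera to tool coordinates, whose origin is the TCP and whose axes are the flange's). Camera axes: x right, y down, z forward; pixel columns grow to the right and rows downward; lengths in mm; the calibration is good to about 2 mm. The wrist camera is an equidistant fisheye: a pixel r from the principal point sees the ray r / f radians off the axis. A picture is of the moment at which its call begins: read the wrist's pose just before it. camera_params takes no time and is no camera call.
A pose or a line that the arm cannot do raises ctrl.Unreachable and nothing moves.
- ctrl.job_done(): hands the job in; it is judged then, once.
The state is a dict: "t": time; "q": joint angles; "dq": joint speeds; "joint_efforts": joint torques, N m; "position": TCP position; "ee_rot": TCP orientation; "contact_force": force on the tool from outside, world axes, zero at the start; "wrist_torque": the same for the moment, N m; "opening": finger opening in mm; "finger_force": force on a finger pad.
Only numpy, scipy, OpenCV 4.12 (cv2) and the standard library are available. Lean on these libraries where they do the work, as an engineer would, in place of code of your own. Each camera call takes 0.05 s, during which the arm holds its last target. There are 200 camera calls.

## Working session

There is one attempt and no reset: what is moved stays moved. The work goes in short steps, each a Python script; the robot and the scene stay as the last script left them, time stands still between calls to the robot, and variables do not carry over. Pictures are saved under pics/ and viewed, at most 10 in all, crops included, and the job is handed in when it is done.

```bash
mkdir -p pics; ls
python3 - <<'E'
from cell import ctrl
import cv2
for n in("top","side"):
    im=ctrl.capture(n); cv2.imwrite(f"pics/{n}0.png",cv2.resize(im,(800,600),interpolation=cv2.INTER_CUBIC)); cv2.imwrite(f"{n}_raw.png",im)
    print(n,ctrl.camera_params(n))
print(ctrl.camera_params("wrist"),ctrl.grip_depth)
s=ctrl.get_state();print(s)
E
```

```text
pics
top {'fx': 424.19924214168515, 'fy': 424.19924214168515, 'cx': 282.1447602726893, 'cy': 211.92452411733166, 'extrinsics': array([[ 1.71565391e-01, -9.85171073e-01, -1.80906472e-03,
        -9.77617327e+01],
       [-9.61176444e-01, -1.66983393e-01, -2.19673372e-01,
         5.02412475e+02],
       [ 2.16113767e-01,  3.94271782e-02, -9.75571800e-01,
         7.69468189e+02],
       [ 0.00000000e+00,  0.00000000e+00,  0.00000000e+00,
         1.00000000e+00]])}
side {'fx': 416.34703830815585, 'fy': 416.34703830815585, 'cx': 276.627296466438, 'cy': 214.7274404207669, 'extrinsics': array([[ 9.45481485e-01, -3.25631175e-01, -5.39432843e-03,
        -4.94118891e+02],
       [-2.15943818e-01, -6.14429582e-01, -7.58844223e-01,
         1.14287586e+02],
       [ 2.43788901e-01,  7.18638035e-01, -6.51249834e-01,
         7.89260385e+02],
       [ 0.00000000e+00,  0.00000000e+00,  0.00000000e+00,
         1.00000000e+00]])}
{'fx': 325.19226210127806, 'fy': 325.19226210127806, 'cx': 280.5353778709494, 'cy': 205.3407383283841, 'hand_eye': array([[-4.84702978e-04, -9.44830491e-01, -3.27559321
[... 430 characters left out ...]
 'dq': array([ 0.00074411, -0.00149276,  0.00047885, -0.00168975,  0.00088019,
        0.00112569,  0.00140946]), 'joint_efforts': array([-4.88522681e-03, -6.21840119e+01, -2.19430067e+00, -2.50205147e+01,
        1.26643982e-02,  7.76578789e-03, -4.65621696e-06]), 'position': array([235.64881787, 578.34960253, 205.21561165]), 'ee_rot': array([[-9.26119767e-01,  3.77229126e-01, -6.02635022e-04],
       [ 3.77229607e-01,  9.26118586e-01, -1.47909901e-03],
       [ 1.52267194e-07, -1.59715461e-03, -9.99998725e-01]]), 'contact_force': array([-0.53602951, -0.14085997, -0.40432543]), 'wrist_torque': array([-0.00853324, -0.03128425,  0.0419571 ]), 'finger_force': 0.0, 'opening': 85.14519140460507}
```

View pics/top0.png

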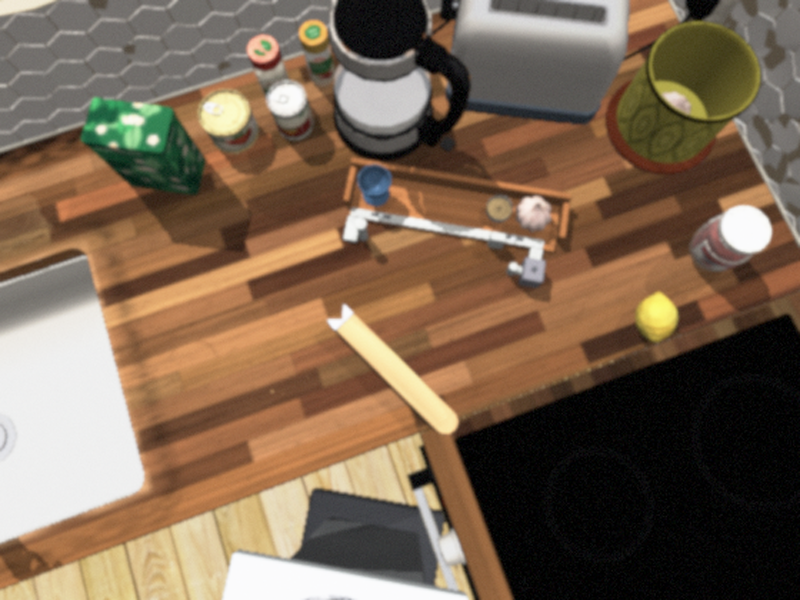

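View pics/side0.png

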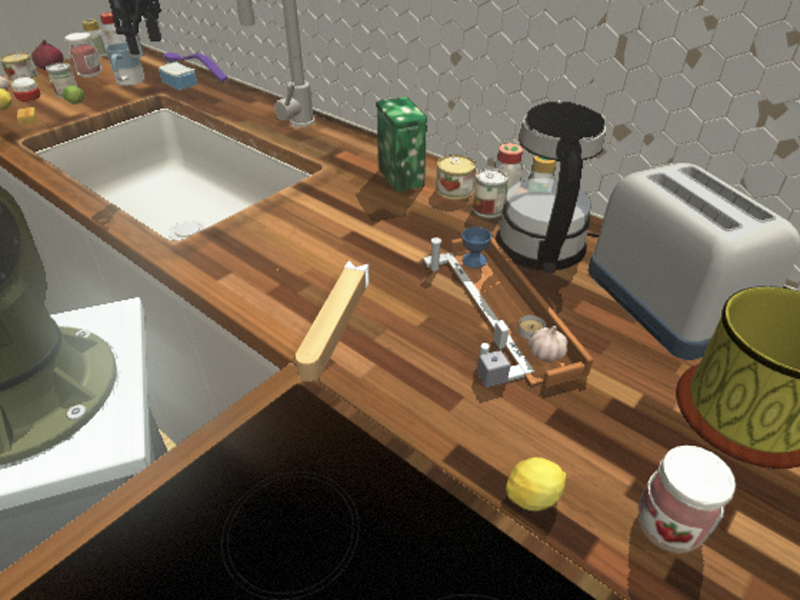

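Run:
```python
import cv2
t=cv2.imread("top_raw.png")[105:308,225:425]; s=cv2.imread("side_raw.png")[155:285,200:430]
cv2.imwrite("pics/tc.png",cv2.resize(t,None,fx=2.9,fy=2.9,interpolation=cv2.INTER_CUBIC))
cv2.imwrite("pics/sc.png",cv2.resize(s,None,fx=3.4,fy=3.4,interpolation=cv2.INTER_CUBIC))
```

```text
(no output)
```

View pics/tc.png

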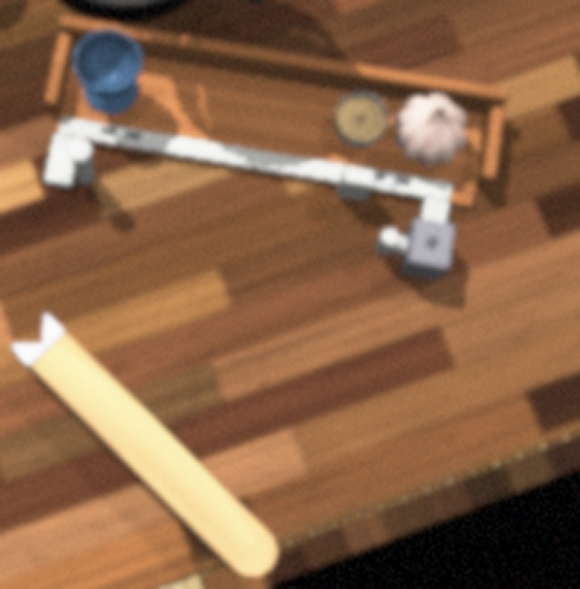

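View pics/sc.png

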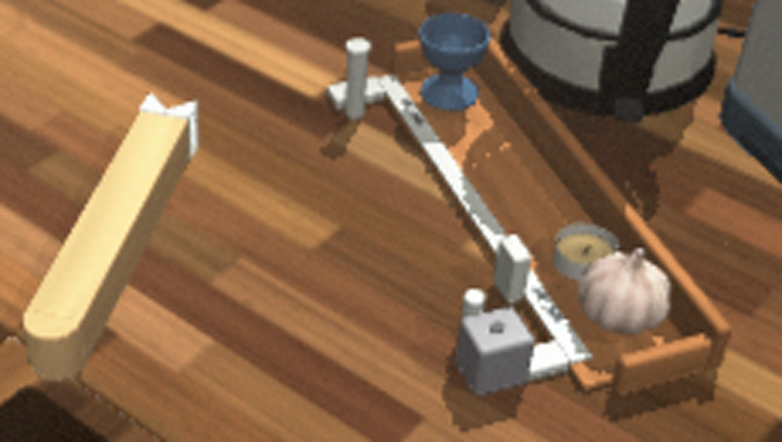

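```bash
cat > fit.py <<'E'
import numpy as np
from scipy.optimize import least_squares
from cell import ctrl
P={n:ctrl.camera_params(n) for n in("top","side")}
def proj(n,X):
    p=P[n];c=p["extrinsics"]@np.r_[X,1];return np.array([p["fx"]*c[0]/c[2]+p["cx"],p["fy"]*c[1]/c[2]+p["cy"]])
raw={"top":lambda u:(np.array(u)+.5)/2.9-.5+[225,105],"side":lambda u:(np.array(u)+.5)/3.4-.5+[200,155]}
def W(p,X):
    c,s=np.cos(p[2]),np.sin(p[2]);return np.array([p[0]+c*X[0]-s*X[1],p[1]+s*X[0]+c*X[1],X[2]])
def fit(obs,p0):
    f=lambda p:np.concatenate([proj(n,W(p,X))-raw[n](u) for n,X,u in obs])
    r=least_squares(f,p0,loss="soft_l1");return r.x,f(r.x).reshape(-1,2).round(1)
bar=[("top",(115,15,36),(15,348)),("top",(115,-15,36),(50,315)),("top",(-115,0,36),(262,562)),
("side",(115,15,36),(150,97)),("side",(115,-15,36),(197,103)),("side",(-115,0,36),(38,330))]
# H frame: x to back, y towards post
H=[("top",(0,110,58),(79,148)),("top",(-16.3,-112.8,36),(390,238)),("top",(-16,-142,36),(432,242)),
("side",(0,110,58),(357,45)),("side",(-16.3,-112.8,36),(474,297)),("side",(-16,-142,36),(497,330))]
for nm,o,p0 in(("bar",bar,(450,50,.5)),("H",H,(600,0,0))):
  for ns in(("top",),("side",),("top","side")):
    x,r=fit([q for q in o if q[0] in ns],p0);print(nm,ns,x.round(2),np.degrees(x[2]).round(1),r.tolist())
E
python3 fit.py
```

```text
bar ('top',) [422.33 -14.28   0.97] 55.5 [[-0.2, -1.1], [-1.5, -0.3], [4.4, 2.4]]
bar ('side',) [423.72  -7.88  63.79] 3654.6 [[0.8, -1.0], [-0.5, -0.6], [-0.2, 1.6]]
bar ('top', 'side') [422.62 -11.49   0.96] 54.8 [[-1.1, -2.1], [-2.2, -1.1], [2.5, 2.6], [0.6, -0.1], [-0.7, 0.3], [-0.1, 3.1]]
H ('top',) [ 6.1296e+02 -4.1050e+01 -1.0000e-02] -0.7 [[0.0, 0.1], [0.0, -0.6], [-0.1, 0.5]]
H ('side',) [ 6.1441e+02 -3.9710e+01 -1.0000e-02] -0.4 [[0.1, 0.6], [-0.0, -0.5], [-0.0, 0.1]]
H ('top', 'side') [ 6.136e+02 -4.073e+01 -1.000e-02] -0.5 [[-0.1, -0.1], [-0.0, -1.1], [-0.1, -0.1], [0.0, 0.9], [-0.3, -0.0], [-0.3, 0.6]]
```

```bash
cat > lib.py <<'E'
import numpy as np
from cell import ctrl
def R(th,sg):  # bar heading th (deg) -> tool rotation, y across the bar, z down
    a=np.radians(th);y=sg*np.array([-np.sin(a),np.cos(a),0]);z=np.array([0,0,-1.]);return np.c_[np.cross(y,z),y,z]
E
python3 - <<'E'
from lib import *
import cv2
for sg in(1,-1):
    for p,th in(((423,-11,150),55),((423,-11,13),55),((535,-10,15),45),((613,-40,15),92)):
        q=ctrl.solve_ik(p,R(th,sg));print(sg,p,th,None if q is None else np.round(q,2))
E
```

```text
1 (423, -11, 150) 55 [ 0.15  0.27 -0.23  2.08  0.08  0.8   2.4 ]
1 (423, -11, 13) 55 [ 0.21  0.52 -0.35  2.25  0.41  0.44  2.06]
1 (535, -10, 15) 45 [ 0.21  0.62 -0.37  1.96  0.37  0.62  1.96]
1 (613, -40, 15) 92 [ 0.38  0.75 -0.6   1.75  0.55  0.82  2.7 ]
-1 (423, -11, 150) 55 [-0.34  0.28  0.39  2.09 -0.15  0.8  -0.46]
-1 (423, -11, 13) 55 [-0.16  0.51  0.19  2.25 -0.24  0.4  -0.39]
-1 (535, -10, 15) 45 [-0.24  0.63  0.33  1.97 -0.34  0.6  -0.47]
-1 (613, -40, 15) 92 [-0.1   0.7   0.21  1.75 -0.21  0.71  0.25]
```

Run:
```python
from lib import *
import cv2,pickle
ctrl.movep((423,-11,150),R(55,-1)); ctrl.wait(.3)
s=ctrl.get_state();im=ctrl.capture("wrist")
pickle.dump((s["position"],s["ee_rot"],ctrl.camera_params("wrist")),open("w1.pkl","wb"))
cv2.imwrite("pics/w1.png",cv2.resize(im,None,fx=1.4286,fy=1.4286,interpolation=cv2.INTER_CUBIC))
print(s["t"],s["position"],s["contact_force"],s["wrist_torque"])
```

```text
2.625 [423.09739818 -10.69986305 149.96317433] [ 0.55733058  1.05575573 -0.23124592] [ 0.0653759  -0.0431794  -0.00580557]
```

View pics/w1.png

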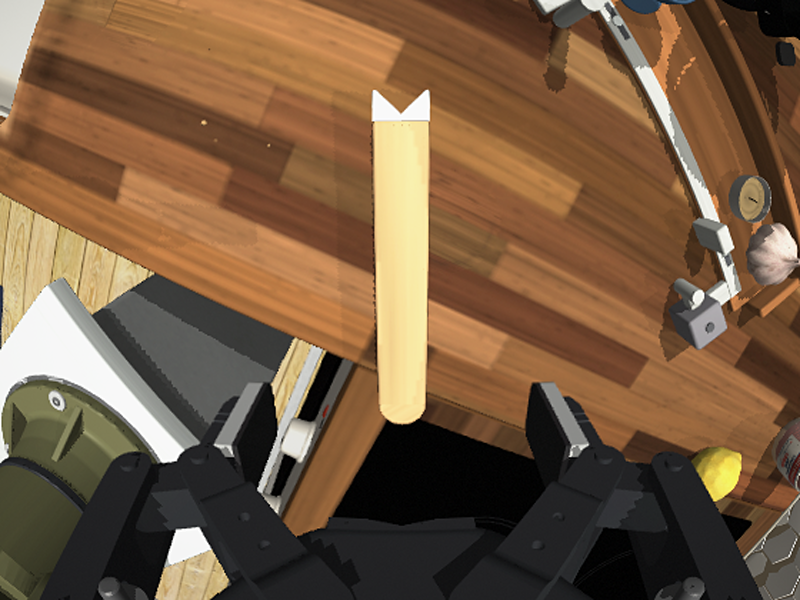

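```bash
cat > wr.py <<'E'
import numpy as np,pickle
def ray(f,u,sc=1.4286):
    p,Rm,c=pickle.load(open(f,"rb"));u=(np.array(u)+.5)/sc-.5
    d=u-[c["cx"],c["cy"]];r=np.hypot(*d);a=r/c["fx"]
    v=np.r_[np.sin(a)*d/r,np.cos(a)];H=c["hand_eye"]
    return p+Rm@H[:3,3],Rm@H[:3,:3]@v
def at(f,u,z,**k):
    o,d=ray(f,u,**k);return (o+d*(z-o[2])/d[2])[:2]
E
python3 - <<'E'
from wr import *
for n,u,z in(("tipL",(373,91),36),("tipR",(429,91),36),("V",(401,115),36),("tail",(402,424),36),("nose",(684,285),36),("housing",(699,320),36)):
    print(n,at("w1.pkl",u,z).round(1))
a=at("w1.pkl",(373,91),36);b=at("w1.pkl",(429,91),36);t=at("w1.pkl",(402,424),36);m=(a+b)/2;d=m-t
print(np.hypot(*d),np.hypot(*(a-b)),np.degrees(np.arctan2(d[1],d[0])),(m+t)/2)
E
```

```text
tipL [474.1  91.7]
tipR [501.2  72.7]
V [479.2  70.1]
tail [ 357.8 -104.6]
nose [ 587.9 -134.3]
housing [ 589.6 -169.6]
227.51893353659705 33.054797150686426 55.200836609405826 [422.76753834 -11.21137934]
```

```bash
python3 - <<'E'
from wr import *
for n,u,z in(("nose",(697,297),36),("hole",(709,328),36),("nosebase",(681,285),3),("posttop",(580,8),58),("postbase",(0,0),8)):
    print(n,at("w1.pkl",u,z).round(1))
E
python3 - <<'E'
from lib import *
import cv2,pickle
s=ctrl.get_state()
# look at grasp: descend and grip
B=np.array([422.8,-11.2]);Rb=R(55.2,-1)
ctrl.movel((*B,60),Rb);ctrl.movel((*B,13.3),Rb,v=60)
print(ctrl.get_state()["contact_force"])
ctrl.set_gripper(20);s=ctrl.get_state();print(s["opening"],s["finger_force"],s["position"],s["contact_force"])
ctrl.movel((*B,15.3),Rb,v=20);ctrl.wait(.4);s=ctrl.get_state();print(s["t"],s["opening"],s["position"],s["contact_force"],s["wrist_torque"])
E
```

```text
nose [ 594.7 -150.4]
hole [ 595.7 -182.5]
nosebase [ 599.  -155.1]
posttop [602.8  67.8]
postbase [277.9 394.7]
[-0.56638994  0.43986136  0.9153976 ]
19.95023143935197 0.0 [422.82421534 -11.20238193  13.31979627] [-0.41681656  0.1834502   0.31831245]
5.6333 20.093809477443486 [422.78562007 -11.21362394  15.27644431] [ 0.62485633 -0.32779258 -0.37693233] [-0.02611295  0.0120025   0.04683119]
```

Run:
```python
from lib import *
import cv2,pickle
im=ctrl.capture("wrist");im2=ctrl.capture("top")[105:308,225:425]
a=cv2.resize(im,(400,300));b=cv2.resize(im2,(394,400));c=np.zeros((400,800,3),np.uint8);c[:300,:400]=a;c[:,400:794]=b
cv2.imwrite("pics/g1.png",c)
```

```text
(no output)
```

View pics/g1.png

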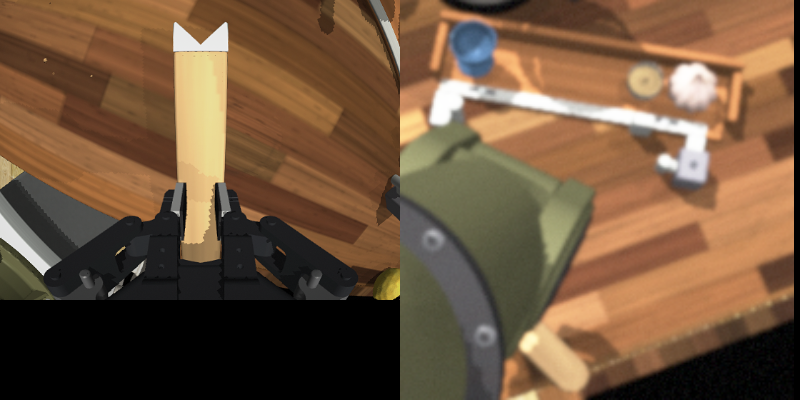

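Run:
```python
from lib import *
import cv2
im=ctrl.capture("wrist")
for g in (0,):
    ctrl.set_gripper(g);ctrl.wait(.2);s=ctrl.get_state();print(g,s["t"],s["opening"],s["finger_force"],s["contact_force"],s["position"])
im2=ctrl.capture("wrist")
c=np.vstack([x[180:420,100:460] for x in(im,im2)])
c=np.hstack([x[200:420,110:440] for x in(im,im2)]);cv2.imwrite("pics/g2.png",cv2.resize(c,None,fx=1.2,fy=1.2))
```

```text
0 6.3167 -0.20854251278957567 0.0 [0.40347772 0.56233343 0.45400767] [422.80212217 -11.17681928  15.3005698 ]
```

View pics/g2.png

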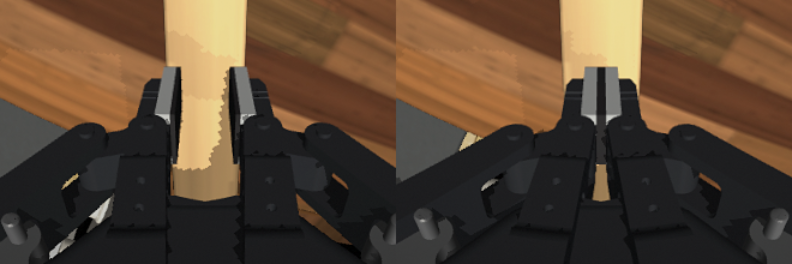

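The shut fingertips look about 28 mm short of the reported TCP: no contact, and they lie above the bar. I'll check by touching the bar's top gently.

Run:
```python
from lib import *
p=ctrl.get_state()["position"];f0=np.mean([ctrl.get_state()["contact_force"][2]])
for i in range(1,40):
    ctrl.movel((422.8,-11.2,15.3-.5*i),R(55.2,-1),v=20)
    s=ctrl.get_state()
    if i%4==0 or s["contact_force"][2]>1.5: print(s["position"][2].round(2),s["contact_force"].round(2))
    if s["contact_force"][2]>2.5: break
print(s["t"])
ctrl.movel((422.8,-11.2,s["position"][2]+4),R(55.2,-1),v=60)
```

```text
13.28 [-0.22  0.14 -0.2 ]
11.28 [-0.16 -1.57  0.09]
10.84 [-0.06 -0.21  1.69]
10.79 [-2.31 -0.85  9.79]
8.8667
```

Run:
```python
from lib import *
B=(422.8,-11.2);Rb=R(55.2,-1)
ctrl.movel((*B,30),Rb,v=100);ctrl.set_gripper(70);ctrl.movel((*B,-12),Rb,v=60)
print(ctrl.get_state()["contact_force"])
ctrl.set_gripper(20);s=ctrl.get_state();print(s["opening"],s["finger_force"],s["position"],s["contact_force"])
ctrl.movel((*B,-10),Rb,v=20);ctrl.wait(.4)
F=[];
for i in range(8):
    s=ctrl.get_state();F.append(np.r_[s["contact_force"],s["wrist_torque"]]);ctrl.wait(.03)
print(s["t"],s["opening"],s["position"],np.mean(F,0).round(2),np.std(F,0).round(2))
```

```text
[0.22780525 0.05296282 0.04098579]
33.09205322203657 59.785133600234985 [423.05968936 -11.17743314 -11.49530148] [-1.00862084  0.56314861  5.84646267]
12.2417 32.661165559994345 [422.77337905 -11.21306876 -10.01770925] [-0.38 -0.04 -3.08  0.03 -0.01 -0.  ] [0.46 0.46 0.47 0.04 0.03 0.02]
```

```bash
cat >> lib.py <<'E'
Z=-10.
def D(th): a=np.radians(th);return np.array([np.cos(a),np.sin(a)])
def N(th): a=np.radians(th);return np.array([-np.sin(a),np.cos(a)])
def meas(n=4):
    F=[]
    for i in range(n):
        ctrl.wait(.015);s=ctrl.get_state();F.append(np.r_[s["contact_force"],s["wrist_torque"]])
    return np.mean(F,0),s
def go(o,th,v=30): ctrl.movel((*o,Z),R(th,-1),v=v)
E
python3 - <<'E'
from lib import *
import json
th=48;P=np.array([614.5,69.3]);d=D(th);n=N(th)
go(P-(109.9+22)*d,th,v=60);ctrl.wait(.3)
b,s=meas(10);print("base",b.round(2),s["t"])
x=-22.;lx=0.
k=0
while x<15:
    x+=2.0 if x<-10 else .4
    go(P+(x-109.9)*d,th,v=20 if x<-10 else 10);m,s=meas(3);F=(m-b)[:2];f=-F@d;l=F@n
    if f>1.2 or abs(l)>1.5 or abs(x-round(x))<.05 and x>-8: print(round(x,2),round(f,2),round(l,2),(m-b)[5].round(3))
    if f>3 or abs(l)>3: break
print(s["t"],s["position"])
json.dump(dict(b=b.tolist(),x=x,P=P.tolist()),open("st.json","w"))
E
```

```text
base [-0.36  0.04 -3.19 -0.   -0.01 -0.01] 14.6417
-8.0 -0.04 -0.38 0.0
-6.0 -0.12 0.14 0.002
-4.0 -0.08 -0.63 0.018
-2.8 2.52 0.76 0.144
-2.4 3.88 1.34 0.257
22.2417 [538.71467574 -14.36538344 -10.15439043]
```

Run:
```python
from lib import *
import json
st=json.load(open("st.json"));b=np.array(st["b"]);x=st["x"];P=np.array(st["P"]);th=48;d=D(th);n=N(th);y=0.
for i in range(22):
    m,s=meas(3);F=(m-b)[:2];f=-F@d;l=F@n;tz=(m-b)[5]
    print(round(x,2),round(y,2),round(f,2),round(l,2),tz.round(3))
    if abs(f-7)<1 and abs(l)<1 and abs(tz)<.12: break
    y+=np.clip(.15*l+1.2*tz,-.6,.6); x+=np.clip(.15*(7-f),-.5,.35)
    go(P+(x-109.9)*d+y*n,th,v=12)
print(s["t"],s["position"],m-b)
st.update(x=x,y=y);json.dump(st,open("st.json","w"))
```

```text
-2.4 0.0 4.24 1.23 0.277
-2.05 0.52 4.74 1.58 0.26
-1.71 1.07 4.72 1.17 0.287
-1.37 1.59 4.13 1.82 0.256
-1.02 2.16 5.06 0.83 0.175
-0.73 2.5 5.6 0.39 0.192
-0.52 2.79 6.24 -0.33 0.077
24.0917 [538.47126174 -11.95990113  -9.9927723 ] [-3.92480957e+00 -4.85709959e+00  2.41101014e-03 -9.98238761e-01
  1.03973701e+00  7.74601919e-02]
```

```bash
cat >> lib.py <<'E'
import json
def swing(st,th1,step,ft=lambda th:7.,stop=None,v=25,every=1,nm=2,lat=True):
    b=np.array(st["b"]);C=np.array(st["C"]);th=st["th"];hist=[];i=0
    while True:
        m,s=meas(nm);F=(m-b)[:2];d=D(th);n=N(th);f=-F@d;l=F@n;tz=(m-b)[5]
        hist.append((th,f,l,tz))
        if i%every==0: print(round(th,2),"f %.1f l %.1f tz %.2f"%(f,l,tz),C.round(2))
        bad=np.hypot(*F)>13
        if bad or th>=th1-1e-6 or(stop and stop(hist)) or i>90: break
        i+=1
        e=np.clip(.12*(ft(th)-f),-.35,.35)
        g=np.clip(.06*l+.5*tz,-.3,.3) if lat else 0
        C=C+e*d+g*n
        if f>ft(th)-3: th=min(th+step,th1)
        go(C-109.9*D(th),th,v=v)
    print("end",s["t"],s["position"],(m-b).round(2),"BAD" if bad else "")
    st.update(C=C.tolist(),th=th);json.dump(st,open("st.json","w"));return hist
E
python3 - <<'E'
from lib import *
st=json.load(open("st.json"));th=48
st.update(th=48.,C=(np.array(st["P"])+st["x"]*D(th)+st["y"]*N(th)).tolist())
swing(st,51,.5)
swing(st,77,1.25,every=2)
E
```

```text
48.0 f 6.8 l 0.1 tz 0.09 [612.08  70.78]
48.5 f 6.0 l 0.5 tz 0.01 [612.06  70.83]
49.0 f 6.9 l -0.7 tz 0.05 [612.11  70.94]
49.5 f 6.3 l -0.3 tz 0.02 [612.13  70.95]
50.0 f 6.0 l 0.2 tz 0.00 [612.19  71.  ]
50.5 f 6.3 l -1.0 tz -0.00 [612.25  71.11]
51.0 f 6.8 l -0.8 tz -0.00 [612.35  71.13]
end 25.825 [543.25806676 -15.72722065  -9.96552196] [-3.72 -5.79 -0.28 -1.18  0.99 -0.  ] 
51.0 f 7.4 l -0.3 tz 0.02 [612.35  71.13]
53.5 f 6.2 l -0.6 tz -0.01 [612.45  71.17]
56.0 f 6.3 l -0.8 tz -0.07 [612.69  71.31]
58.5 f 6.5 l -0.9 tz 0.01 [612.97  71.47]
61.0 f 5.9 l -1.2 tz -0.04 [613.1   71.45]
63.5 f 5.9 l -1.0 tz -0.05 [613.39  71.63]
66.0 f 5.6 l -0.9 tz -0.07 [613.63  71.81]
68.5 f 6.0 l -0.3 tz 0.02 [613.86  72.01]
71.0 f 7.0 l -0.0 tz 0.03 [613.89  72.12]
73.5 f 6.9 l -0.1 tz 0.05 [613.93  72.24]
76.0 f 6.5 l 0.5 tz 0.05 [613.86  72.31]
end 31.8083 [590.26549755 -37.18124906  -9.61838322] [-1.81 -6.4   0.47 -1.42  0.49  0.09]
```

Run:
```python
from lib import *
st=json.load(open("st.json"))
swing(st,80,.75)
swing(st,87,.5,ft=lambda th:5.,lat=False,stop=lambda h:len(h)>3 and h[-1][3]<-1.0)
```

```text
77 f 7.4 l -0.6 tz 0.06 [613.81  72.39]
77.75 f 7.3 l 0.4 tz 0.00 [613.81  72.34]
78.5 f 7.3 l 0.1 tz 0.07 [613.78  72.31]
79.25 f 6.7 l -0.3 tz 0.05 [613.73  72.29]
80.0 f 7.0 l 0.3 tz 0.03 [613.73  72.33]
end 32.975 [595.93759772 -38.34516945  -9.6055235 ] [-1.54 -6.84  0.32 -1.42  0.39  0.03] 
80.0 f 7.2 l -0.3 tz 0.10 [613.73  72.33]
80.5 f 5.9 l 0.7 tz 0.08 [613.68  72.06]
81.0 f 6.2 l 0.2 tz 0.04 [613.66  71.95]
81.5 f 4.9 l 0.7 tz -0.29 [613.64  71.81]
82.0 f 5.4 l 1.0 tz -0.39 [613.64  71.83]
82.5 f 5.1 l 0.9 tz -0.45 [613.64  71.78]
83.0 f 5.5 l 1.1 tz -0.45 [613.64  71.77]
83.5 f 5.6 l 1.4 tz -0.37 [613.63  71.71]
84.0 f 5.3 l 0.4 tz -0.39 [613.62  71.64]
84.5 f 5.5 l 1.4 tz -0.32 [613.62  71.6 ]
85.0 f 5.4 l 0.7 tz -0.25 [613.61  71.54]
85.5 f 5.7 l 0.8 tz -0.17 [613.61  71.5 ]
86.0 f 5.5 l -0.4 tz -0.11 [613.6   71.42]
86.5 f 6.1 l 0.0 tz -0.02 [613.6   71.35]
87.0 f 5.4 l 0.0 tz 0.03 [613.59  71.22]
end 36.975 [609.27283817 -39.8227193   -9.65341387] [-0.29 -5.4  -0.51 -1.17  0.04  0.03]
```

Run:
```python
from lib import *
st=json.load(open("st.json"))
swing(st,93,.3,ft=lambda th:5.5,lat=False,nm=3,stop=lambda h:len(h)>3 and h[-1][3]<-.3 and h[-2][3]<-.15)
import cv2
cv2.imwrite("pics/h.png",np.vstack([ctrl.capture("wrist")]))
c=ctrl.capture("side")[155:285,250:430];cv2.imwrite("pics/h2.png",cv2.resize(c,None,fx=4.4,fy=4.4,interpolation=cv2.INTER_CUBIC))
```

```text
87.0 f 5.8 l -0.8 tz 0.04 [613.59  71.22]
87.3 f 5.5 l -0.2 tz -0.02 [613.59  71.18]
87.6 f 5.6 l -0.6 tz 0.01 [613.59  71.18]
87.9 f 5.5 l -0.8 tz 0.04 [613.58  71.17]
88.2 f 5.8 l -0.5 tz 0.09 [613.58  71.16]
88.5 f 5.4 l -0.7 tz 0.13 [613.58  71.12]
88.8 f 5.4 l -0.7 tz 0.09 [613.58  71.14]
89.1 f 5.5 l -1.0 tz 0.15 [613.58  71.16]
89.4 f 5.5 l -1.4 tz 0.17 [613.58  71.16]
89.7 f 5.5 l -0.2 tz 0.03 [613.58  71.16]
90.0 f 5.1 l 1.3 tz -0.51 [613.58  71.16]
90.3 f 5.3 l 3.0 tz -1.07 [613.58  71.21]
end 40.325 [614.4637653  -39.99078675  -9.55066204] [-2.99 -5.32  2.8  -1.01  0.68 -1.07]
```

View pics/h2.png

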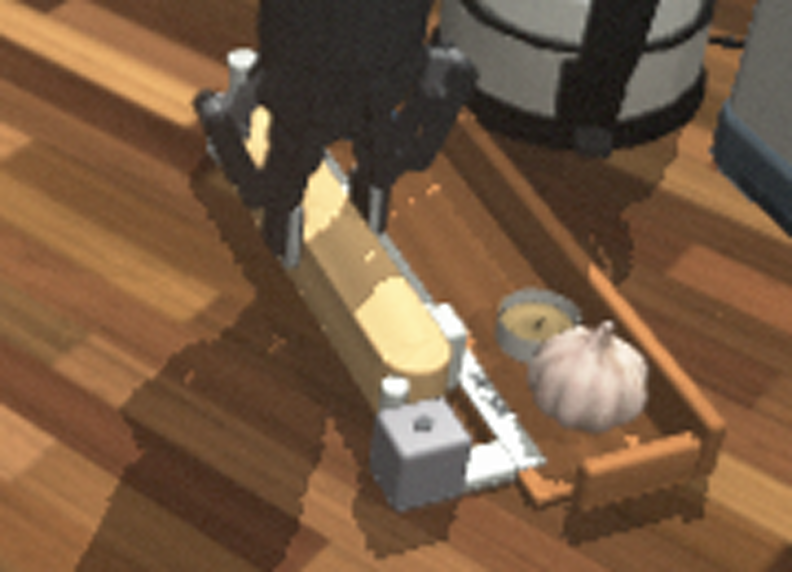

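Run:
```python
from lib import *
st=json.load(open("st.json"));b=np.array(st["b"]);C=np.array(st["C"]);th=89.9
go(C-109.9*D(th),th,v=20);o=C-109.9*D(th)
z=-10.
while z>-13.4:
    z-=.4;ctrl.movel((*o,z),R(th,-1),v=12);m,s=meas(3);F=m-b
    print(round(z,1),F.round(2)[[0,1,2,5]])
    if F[2]>2.2 : break
f=-F[:2]@D(th); o=o-.12*max(f-3,0)*D(th); ctrl.movel((*o,z),R(th,-1),v=12)
m,s=meas(3);print("eased",(m-b).round(2))
ctrl.set_gripper(48);s=ctrl.get_state();print(s["opening"],s["contact_force"])
ctrl.movel((*o,z+120),R(th,-1),v=80);s=ctrl.get_state();print(s["t"],s["contact_force"])
import pickle,cv2
ctrl.movel((o[0]-60,o[1],z+200),R(th,-1),v=150);ctrl.wait(.3)
c=ctrl.capture("side")[155:285,250:430];im=ctrl.capture("wrist")
a=cv2.resize(c,(400,289));w=cv2.resize(im,(400,300));w[:289];cv2.imwrite("pics/f.png",cv2.resize(np.hstack([cv2.resize(c,(416,300)),w]),(800,294)))
cv2.imwrite("pics/f.png",np.hstack([cv2.resize(c,(400,300),interpolation=cv2.INTER_CUBIC),w]))
```

```text
-10.4 [-1.47 -5.51  3.67 -0.4 ]
eased [-1.15 -5.53  4.79 -1.13  0.36 -0.42]
47.74975433371595 [-0.47280631  0.71692407  0.20190305]
43.225 [-0.93563695  0.13636635  0.27216297]
```

View pics/f.png

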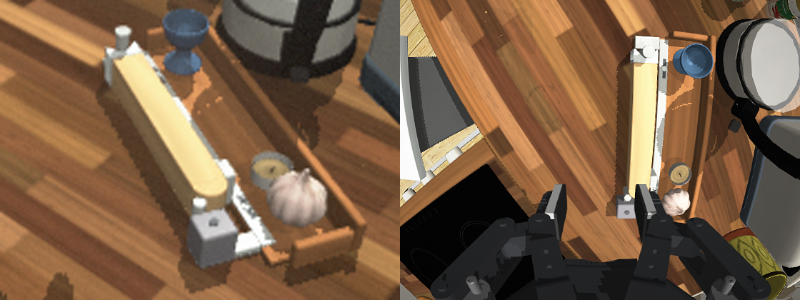

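The bar lies home: its fork is on the post, the nose of the catch is in front of the tail, the stop is behind it, and the things on the tray stand as before.

```bash
python3 -c "
from cell import ctrl
print(ctrl.job_done())"
```

```text
the job is handed in; nothing more can be done
None
```

The bar is back on the tray: fork seated on the post while about 41° askew, swung past the catch to the end stop under about 5 to 7 N of measured push, then released and handed in at about 45 s; my one slip was closing the gripper at the TCP's stated height, above the bar, because the real fingertips sit about 25 mm short of it, which I confirmed with a touch of about 10 N on the bar's top before regripping.

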